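Lay a tyre-pressure sensor in the programming station and shut its lid

TASK

Take the tyre-pressure sensor with the bare-metal valve, holding it only lightly because its plastic housing cracks, and set it gently into the cradle on the sloping face of the programming station: housing flat on the rubber pad behind the foot ledge, valve pointing up the slope in the fork, and do not let go before it lies there. Then close the clear lid fully over it without forcing it, and leave the other things where they are.

Things in the scene. Friction and masses are not known exactly. Their poses are not given: they have to be found in the camera images.
- metal_sensor: The sensor to program, 0.03 to 0.05 kg: white housing 44 (x) x 26 (y) x 18 mm (z); along its +x a silver metal valve, at most 16 mm thick. Origin: middle of the housing's underside, z up out of its top. Lies flat on the mat (z = 0). Grip the housing across its 26 mm width; it cracks if squeezed with over 45 N a side or pressed on the station with over 15 N.
- metal_sensor_tip (a point): End of the metal valve, on its axis: 63 mm from the sensor's origin along its x and 9.5 mm above its underside.
- rubber_sensor: The other sensor, the same white housing but with a black rubber valve; a bystander. Size, origin and axes as for metal_sensor.
- station: Programming station: a grey wedge fixed to the shelf, 130 deep (x) x 170 wide (y) mm, 20 mm high in front and 95 mm at the back; its flat face rises from front to back at 30 degrees. Origin: middle of its underside, x from its front to its back, z up. The keys on the right of the face are not needed. Neither it nor its lid bears more than 25 N from the fingers.
- cradle: Open cradle on the face. Origin on its rubber pad (sprung: yields 2.5 mm at 3 N/mm), where a seated sensor's origin belongs, same axes: x up the slope, z the face's normal, 30 degrees off vertical. Foot ledge 6 mm high at x = -26 mm; cheeks 6 mm high, 35 mm apart in y, from there to x = -16; fork at x = 44 to 52, prongs 16 mm apart, flared, 18 mm high. Between them the sides are free for fingers.
- lid (a joint): Lid angle, rad: 0 shut (parallel to the face), 2.15 fully open, starts 1.75 to 2.05, about upright behind the cradle. A friction hinge (0.1 N m) keeps it wherever it is left. Shallow clear cover with black frame, 104 mm wide, reaching 124 mm from the hinge line, plus an orange tab of 12 mm at its free edge. Its flat outer face lies 28 mm outside the hinge line.
- lid_hinge (a point): Middle of the lid's hinge line, which runs along the cradle's y; 82 mm up the slope from the cradle's origin and 2 mm below the level of its pad.
- lid_edge (a point): Middle of the lid's free edge, on its outer face: 124 mm from the hinge line along the lid, 28 mm out.
- tyre_gauge: Round black tyre gauge, 70 x 118 x 26 mm, a bystander. Origin under its middle.
- paint_marker: Green and white paint marker, 23 x 100 x 23 mm, a bystander. Origin under its middle.

How it is judged:
By the outcome, as a careful person would: the job done as asked, in the order asked, and still so for the second after the job is handed in, with the robot touching nothing.
It also fails if it takes over 56 s, if anything falls off the work surface, if the arm or the gripper's body presses on something with over 40 N, if the wrist force passes 120 N, or if a joint passes its speed limit or range.

ROBOT

A 6-joint arm with a two-finger parallel gripper is mounted at the origin on a cart in front of the work surface, level with it; the furniture and walls round the work are solid. World frame = base frame: x ahead of the robot, y to its left, z up, the work surface at z = 0. Lengths are in m, angles in rad, forces in N, time in s.
With the tool pointing down it reaches from about 0.35 to 0.775 m from the base axis. Payload 5.5 kg.
Tool frame: the origin (TCP) lies between the finger pads; the fingertips stand 22 mm ahead of it and the grasp point (between the pads) lies 3 mm ahead of it; z points along the fingers, y is the line along which they close (so a half turn about z gives the same grasp; the last joint's range is limited). The gripper opens to 85 mm and grips with 20 to 120 N. Pads are 22 mm wide; open, the fingers measure 114 mm over their backs; the gripper's body (76 mm by 85 mm) begins 54 mm behind the grasp point. The pads swing forward as they close: fully open they stand 13 mm farther back than shut.
Start: joints at [1.118, 0.313, 0.046, 1.304, 0, 1.431], TCP at [0.177, 0.547, 0.253] pointing down, gripper open.
Joint ranges: [-2.76, 2.76], [-0.86, 1.69], [-1.03, 1.26], [-2.2, 2.34], [-1.47, 1.5], [-3.14, 3.14]. Speed limits (rad/s): [2.57, 2.57, 3.14, 3.14, 3.14, 3.14].

INTERFACE

Orientations are given as a unit quaternion [w, x, y, z].
In Python, from workcell import env, read_camera gives the robot as it stands (env), with the cameras as plain functions.
- The arm moves only by the shell command python3 nudge.py 'ROWS' [OPENING] [FORCE]. ROWS is a JSON list of rows, 1 to 8 of them, each written [[dx, dy, dz], [rx, ry, rz]]: dx, dy, dz in m, then a rotation vector rx, ry, rz in rad; each row is the pose to reach, as a shift and turn from the pose commanded when the command began, along the tool's axes at that moment; what a row does not reach only later rows make up. A row lasts 1/8 s, in which the tool goes at most 0.0625 m and 0.188 rad, less where a joint would pass 70% of its speed; a pose out of reach is approached as far as the arm can. OPENING is the finger opening in m, set as the command begins (- or left out keeps the last). The fingers move at their own pace and stop on an object; FORCE is the grip in N (left out, the last holds). Time passes only in rows, so rows that do not move let the fingers close. It prints the time, the measured TCP pose, the force, the opening and the grip force at its end. Input that does not fit is refused with a message, and nothing moves.
- env.get_state(): the state, without advancing time (a new reading comes with each control period).
- read_camera(name): name is "side" or "top"; returns a dict with "image" (420x560x3 uint8, red, green, blue), "K" (3x3 intrinsics, pixels), "D" ([k1, k2, p1, p2, k3] as OpenCV has them; the pictures are not rectified), "R" (3x3) and "t" (3): a world point X has camera coordinates R X + t. Camera axes: x right, y down, z forward; pixel columns grow to the right and rows downward; lengths in m; the calibration is good to about 2 mm. A picture is of the moment at which its call begins. There is no depth.
- env.hand_in(): hands the job in; it is judged then, once.
The state is a dict: "clock": time; "joint_pos": joint angles; "qvel": joint speeds; "tau": joint torques, N m; "tcp_pos": TCP position; "orientation": TCP orientation; "wrist_force": force on the tool from outside, world axes, zero at the start; "ft_torque": the same for the moment, N m; "finger_gap": finger opening in m; "grip_force": force on a finger pad.
Only numpy, scipy, OpenCV 4.12 (cv2) and the standard library are available. Lean on these libraries where they do the work, as an engineer would, in place of code of your own. Each camera call takes 0.05 s, during which the arm holds its last target. There are 200 camera calls.

## Working session

There is one attempt and no reset: what is moved stays moved. The work goes in short steps, Python scripts to look and compute and a shell command to move; the robot and the scene stay as the last step left them, time stands still between calls to the robot, and variables do not carry over. Pictures are saved under pics/ and viewed, at most 10 in all, crops included, and the job is handed in when it is done.

```bash
ls; mkdir -p pics
python3 - <<'E'
from workcell import env, read_camera
import cv2,numpy as np
s=env.get_state();print({k:np.round(v,3) for k,v in s.items()})
for n in("side","top"):
    c=read_camera(n);cv2.imwrite(f"pics/{n}0.png",c["image"][:,:,::-1]);print(n,c["K"],c["D"],c["R"],c["t"])
    np.savez(f"{n}0.npz",**c)
E
```

```text
nudge.py
pics
workcell.py
{'clock': np.float64(0.0), 'joint_pos': array([1.118, 0.314, 0.045, 1.304, 0.   , 1.431]), 'qvel': array([ 0.   ,  0.001,  0.   , -0.003,  0.   , -0.001]), 'tau': array([ 0.0000e+00, -4.8063e+01,  2.9853e+01,  2.0000e-02, -0.0000e+00,
        0.0000e+00]), 'tcp_pos': array([0.177, 0.547, 0.252]), 'orientation': array([-0.   ,  0.156,  0.988, -0.001]), 'wrist_force': array([ 0.418, -0.554,  0.109]), 'ft_torque': array([0.008, 0.001, 0.061]), 'grip_force': np.float64(0.0), 'finger_gap': np.float64(0.085)}
side [[451.25309622   0.         274.72955711]
 [  0.         451.25309622 211.27190765]
 [  0.           0.           1.        ]] [-0.13917258  0.          0.          0.          0.        ] [[ 0.97838291 -0.20649261  0.01129982]
 [-0.10697587 -0.55211152 -0.82687909]
 [ 0.17698318  0.80779556 -0.5622662 ]] [-0.44634725  0.18854184  0.79643872]
top [[399.22038334   0.         283.85450806]
 [  0.         399.22038334 207.4693302 ]
 [  0.           0.           1.        ]] [-0.02589334  0.          0.          0.          0.        ] [[-0.00557174 -0.99994252  0.00916066]
 [-0.99742911  0.00490278 -0.07149224]
 [ 0.07144322 -0.00953544 -0.99739909]] [0.11196164 0.48149427 0.9218661 ]
```

View pics/side0.png

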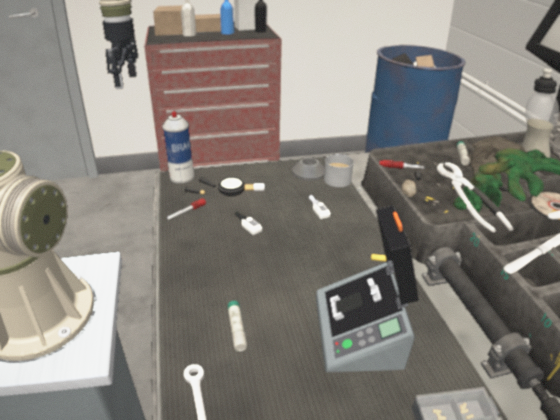

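View pics/top0.png

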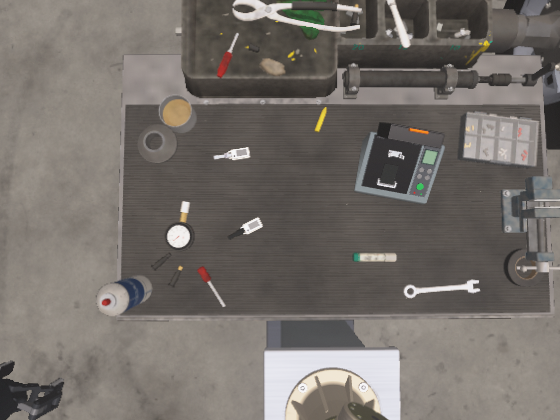

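The side view shows the metal sensor at (320,208), the rubber one at (250,225) and the station around (365,310). In the top view the metal sensor is at (238,154) with its valve pointing left to (216,156). The rubber one is at (252,226) and the station at (400,162), with the lid upright behind it. I'll enlarge these next.

Run:
```python
import cv2,numpy as np
t=cv2.imread("pics/top0.png");s=cv2.imread("pics/side0.png")
def crop(im,u,v,w,h):return cv2.resize(im[v:v+h,u:u+w],(400,300),interpolation=cv2.INTER_CUBIC)
o=np.vstack([np.hstack([crop(t,205,135,60,45),crop(t,350,115,100,75+15) if 0 else crop(t,345,115,120,90)]),
 np.hstack([crop(s,290,185,60,45),crop(s,300,200,120,90) if 0 else crop(s,310,200,120,180)])])
# keep aspect for last: 120x180 squeezed
cv2.imwrite("pics/crops0.png",o)
```

```text
(no output)
```

View pics/crops0.png

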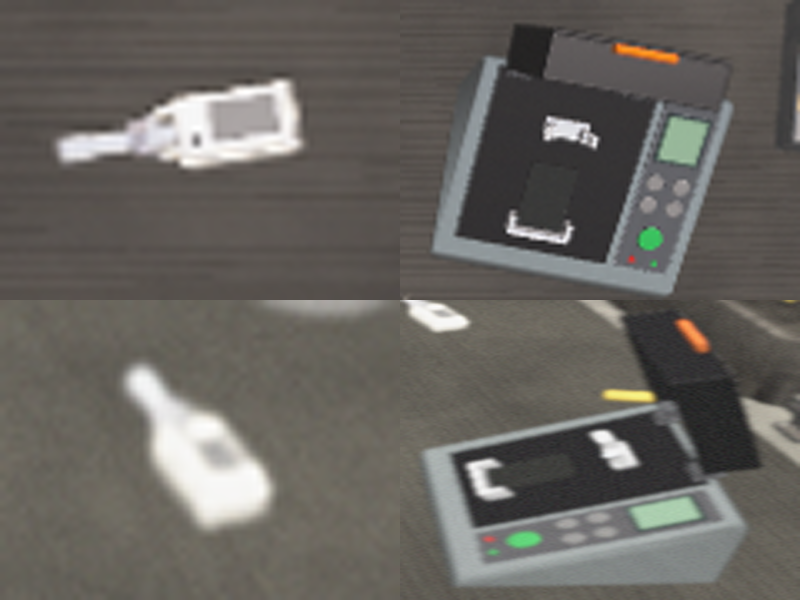

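The crops show the sensor clearly in both views, with its valve tip at top-view pixel (214,157). On the station I can see the white ledge U, the white fork, the pad, the green key, the LCD and the orange tab, so I'll triangulate all of these.

```bash
cat > h.py <<'E'
import cv2,numpy as np
def load(n):
    return dict(np.load(n+".npz"))
def ray(c,p):
    q=cv2.undistortPoints(np.array([[p]],float),c["K"],c["D"])[0,0]
    d=c["R"].T@np.array([q[0],q[1],1.]);return -c["R"].T@c["t"],d/np.linalg.norm(d)
def plane(c,p,z):
    o,d=ray(c,p);return o+d*(z-o[2])/d[2]
def tri(c1,p1,c2,p2):
    o1,d1=ray(c1,p1);o2,d2=ray(c2,p2)
    s=np.linalg.lstsq(np.c_[d1,-d2],o2-o1,rcond=None)[0]
    a,b=o1+d1*s[0],o2+d2*s[1];return (a+b)/2,np.linalg.norm(a-b)*1e3
def proj(c,X):
    return cv2.projectPoints(np.array(X,float).reshape(-1,3),cv2.Rodrigues(c["R"])[0],c["t"],c["K"],c["D"])[0][:,0]
def blobs(c,f,roi,amin=3):
    "blobs in roi (u0,v0,u1,v1), 4x upsampled; returns list of (area px, centroid, contour) in full-image px"
    u0,v0,u1,v1=roi;im=c["image"][v0:v1,u0:u1];k=4
    im=cv2.resize(im,None,fx=k,fy=k,interpolation=cv2.INTER_CUBIC)
    m=f(cv2.cvtColor(im,cv2.COLOR_RGB2HSV).astype(int)).astype(np.uint8)
    out=[]
    for q in cv2.findContours(m,cv2.RETR_EXTERNAL,cv2.CHAIN_APPROX_NONE)[0]:
        a=cv2.contourArea(q)/k/k
        if a<amin: continue
        M=cv2.moments(q);ctr=np.array([M["m10"],M["m01"]])/M["m00"]
        fx=lambda p:(np.asarray(p,float)+.5)/k-.5+[u0,v0]
        out.append((a,fx(ctr),fx(q[:,0])))
    return sorted(out,key=lambda b:-b[0])
white=lambda h:(h[...,1]<50)&(h[...,2]>150)
green=lambda h:(abs(h[...,0]-68)<14)&(h[...,1]>130)&(h[...,2]>100)
lcd=lambda h:(abs(h[...,0]-58)<20)&(h[...,1]>35)&(h[...,1]<110)&(h[...,2]>130)
orange=lambda h:(h[...,0]<16)&(h[...,1]>150)&(h[...,2]>150)
E
python3 - <<'E'
from h import *
np.set_printoptions(precision=4,suppress=True)
T,S=load("top0"),load("side0")
RT,RS=(350,118,450,205),(310,200,420,375)
for n,f in (("green",green),("lcd",lcd),("orange",orange)):
    a,b=blobs(T,f,RT),blobs(S,f,RS)
    print(n,[(round(x[0]),x[1]) for x in a[:2]],[(round(x[0]),x[1]) for x in b[:2]],tri(T,a[0][1],S,b[0][1]))
print("ledge/fork")
for c,r in((T,(360,130,415,195)),(S,(325,270,385,330))):
    for x in blobs(c,white,r)[:4]: print(round(x[0]),x[1],cv2.boundingRect(x[2].astype(np.float32)),np.round(cv2.boxPoints(cv2.minAreaRect(x[2].astype(np.float32))),1).tolist())
print("sensor")
for c,r in((T,(205,140,260,170)),(S,(300,190,340,225))):
    for x in blobs(c,white,r)[:3]: print(round(x[0]),x[1],np.round(cv2.boxPoints(cv2.minAreaRect(x[2].astype(np.float32))),1).tolist())
st=np.vstack([np.hstack([cv2.resize(T["image"][125:205,355:405+50][:, :95],(400,337),interpolation=cv2.INTER_CUBIC),cv2.resize(S["image"][265:335,320:403],(400,337),interpolation=cv2.INTER_CUBIC)])])
cv2.imwrite("pics/st0.png",st[:,:,::-1])
E
```

```text
green [(33, array([419.5303, 186.2578]))] [(41, array([346.7613, 343.3468]))] (array([ 0.5283, -0.2037,  0.0435]), np.float64(1.2348219496178052))
lcd [(145, array([429.4172, 156.8517]))] [(276, array([389.0673, 327.3159])), (97, array([346.6741, 343.2973]))] (array([ 0.5895, -0.2154,  0.0793]), np.float64(0.7133258582692249))
orange [(50, array([418.535, 130.639]))] [(77, array([397.4442, 220.543 ]))] (array([ 0.6099, -0.1406,  0.2262]), np.float64(0.9474666386395829))
ledge/fork
299 [374.268  174.8346] (359, 132, 56, 63) [[354.79998779296875, 188.89999389648438], [371.1000061035156, 131.8000030517578], [422.29998779296875, 146.39999389648438], [406.0, 203.5]]
72 [395.0743 153.7562] (387, 149, 17, 10) [[387.3999938964844, 156.3000030517578], [388.6000061035156, 149.39999389648438], [404.6000061035156, 152.1999969482422], [403.3999938964844, 159.0]]
52 [385.7544 184.4058] (376, 178, 21, 10) [[376.3999938964844, 184.5], [377.79998779296875, 178.1999969482422], [396.5, 182.39999389648438], [395.1000061035156, 188.6999969482422]]
163 [373.9692 289.7057] (366, 277, 15, 24) [[366.0, 278.7
[... 330 characters left out ...]
 51, 22) [[323.20001220703125, 287.20001220703125], [372.79998779296875, 266.5], [374.29998779296875, 270.0], [324.70001220703125, 290.79998779296875]]
73 [326.1856 318.9786] (324, 298, 6, 32) [[324.6000061035156, 329.3999938964844], [324.6000061035156, 298.3999938964844], [329.1000061035156, 298.3999938964844], [329.1000061035156, 329.3999938964844]]
sensor
274 [235.3173 153.8566] [[212.5, 151.8000030517578], [248.60000610351562, 146.10000610351562], [250.3000030517578, 157.3000030517578], [214.1999969482422, 162.89999389648438]]
267 [319.5941 208.0043] [[304.20001220703125, 198.8000030517578], [314.70001220703125, 190.6999969482422], [332.5, 213.8000030517578], [322.0, 221.89999389648438]]
```

View pics/st0.png

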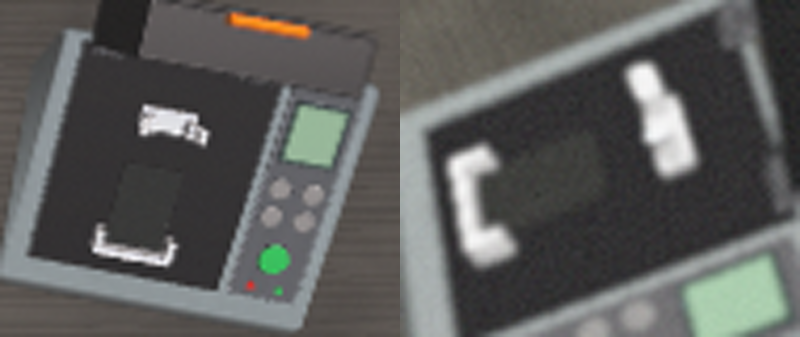

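The enlarged view shows the ledge's outer front corners at about (377.6,184.8) and (395.9,187.7) in the top view, and (330.8,297.8) and (336.6,319.6) in the side view. Green key and LCD give a 29.9° slope, which matches the 30° stated. Next I'll refine the pad, fork and sensor.

Run:
```python
from h import *
np.set_printoptions(precision=4,suppress=True)
T,S=load("top0"),load("side0")
A=np.array
print("ledge L",tri(T,(377.6,184.8),S,(330.8,297.8)),"R",tri(T,(395.9,187.7),S,(336.6,319.6)))
print("fork ctr",tri(T,(395.07,153.76),S,(373.97,289.7)))
# sensor
res={}
for n,c,r in(("T",T,(205,140,260,170)),("S",S,(300,190,340,225))):
    x=blobs(c,white,r)[0][2]; u0,v0,u1,v1=r;k=8
    m=np.zeros(((v1-v0)*k,(u1-u0)*k),np.uint8)
    cv2.fillPoly(m,[np.round((x-[u0,v0]+.5)*k).astype(np.int32)],1)
    ks=int((8 if n=="T" else 10)*k)
    o=cv2.morphologyEx(m,cv2.MORPH_OPEN,cv2.getStructuringElement(cv2.MORPH_ELLIPSE,(ks,ks)))
    M=cv2.moments(o,True);h=A([M["m10"],M["m01"]])/M["m00"]/k-.5+[u0,v0]
    d=x-h;tip=x[np.linalg.norm(d,axis=1)>np.linalg.norm(d,axis=1).max()-1.2].mean(0)
    rr=cv2.minAreaRect(cv2.findNonZero(o));print(n,h,tip,rr[1][0]/k,rr[1][1]/k,rr[2]);res[n]=(h,tip)
C,e=tri(T,res["T"][0],S,res["S"][0]);P,e2=tri(T,res["T"][1],S,res["S"][1])
print("housing",C,e,"tip",P,e2,"len",np.linalg.norm((P-C)[:2]),"yaw",np.degrees(np.arctan2(*(P-C)[1::-1])))
print("top@9mm",plane(T,res["T"][0],.009),plane(T,res["T"][1],.0095),"side@9",plane(S,res["S"][0],.009),plane(S,res["S"][1],.0095))
# pad
for n,c,r in(("T",T,(378,160,402,186)),("S",S,(335,285,370,318))):
    im=cv2.GaussianBlur(c["image"],(3,3),0)[r[1]:r[3],r[0]:r[2]].astype(int)
    print(n);print((im[...,0]+im[...,1]+im[...,2])[::2,::2]//3)
```

```text
ledge L (array([ 0.5319, -0.1056,  0.0477]), np.float64(2.0969706515554485)) R (array([ 0.5272, -0.15  ,  0.0408]), np.float64(4.8504257432184055))
fork ctr (array([ 0.5953, -0.1369,  0.0842]), np.float64(0.20751118195364285))
T [238.1971 153.4853] [213.7132 157.0956] 10.990961074829102 23.261051177978516 82.01067352294922
S [320.8352 209.5449] [309.5855 195.2697] 20.899688720703125 12.89961051940918 51.07245635986328
housing [0.6138 0.2178 0.008 ] 1.7745772332304237 tip [0.6029 0.2756 0.014 ] 0.6313538387293678 len 0.05880167932220053 yaw 100.67237021889925
top@9mm [0.6127 0.2179 0.009 ] [0.6041 0.2763 0.0095] side@9 [0.6142 0.2165 0.009 ] [0.6047 0.2825 0.0095]
T
[[ 52  51  52  52  52  52  52  52  52  52  52  53]
 [ 52  52  51  51  51  52  52  52  52  52  52  52]
 [ 51  51  51  51  56  55  53  52  53  51  51  52]
 [ 51  51  50  54  57  56  57  57  56  55  53  52]
 [ 51  51  51  56  57  56  57  57  57  57  53  52]
 [ 51  51  51  58  57  57  57  57  57  56  52  52]
 [ 51  51  53  57  57  57  57  56  57  55  51  51]
 [ 50  50  54  57  57  57  57  57  58  52  51  51]
 [ 51  52  57  57 
[... 815 characters left out ...]
 61  55  48  48  48  48]
 [171 110  83  65  62  61  61  62  61  62  61  61  62  59  49  49  48  49]
 [160  76  61  64  61  61  60  62  61  61  62  61  62  59  50  49  49  49]
 [165  77  61  62  61  62  60  61  63  63  62  61  59  55  47  48  50  50]
 [179  86  61  62  61  63  64  63  63  61  58  54  51  49  50  50  49  48]
 [195  99  62  61  62  63  62  61  57  53  50  49  47  50  49  47  49  48]
 [207 133 113  95  64  60  55  53  50  50  48  48  47  49  48  48  48  49]
 [231 211 210 164  83  53  49  47  49  49  49  49  49  49  50  50  49  48]
 [235 228 216 194 128  60  48  50  49  49  48  48  47  49  49  49  49  49]
 [190 201 194 175 122  58  48  48  50  49  50  51  46  48  49  48  49  48]]
```

Run:
```python
from h import *
np.set_printoptions(precision=4,suppress=True)
T,S=load("top0"),load("side0")
for n,c,ps in(("T",T,[(358,180),(390,193),(432,190)]),("S",S,[(325,310),(345,275),(340,360)])):
    print(n,[c["image"][v,u].tolist() for u,v in ps])
def pad(c,r,lo,hi,k=6):
    im=cv2.GaussianBlur(c["image"],(3,3),0)[r[1]:r[3],r[0]:r[2]].mean(2)
    im=cv2.resize(im,None,fx=k,fy=k,interpolation=cv2.INTER_LINEAR)
    m=((im>lo)&(im<hi)).astype(np.uint8);m=cv2.morphologyEx(m,cv2.MORPH_OPEN,np.ones((19,19)))
    q=max(cv2.findContours(m,0,1)[0],key=cv2.contourArea)
    b=cv2.minAreaRect(q);f=lambda p:(np.asarray(p)+.5)/k-.5+[r[0],r[1]]
    return f(b[0]),f(cv2.boxPoints(b)),f(cv2.approxPolyDP(cv2.convexHull(q),10,True)[:,0])
a=pad(T,(378,160,402,186),54.5,70);b=pad(S,(335,285,370,318),55.5,75)
print("padT",a);print("padS",b);print("ctr",tri(T,a[0],S,b[0]))
grey=lambda h:(h[...,2]>95)&(h[...,2]<200)&(h[...,1]>14)&(h[...,1]<80)&(h[...,0]>85)&(h[...,0]<115)
for c,r in((T,(350,115,455,210)),(S,(310,255,420,380))):
    for x in blobs(c,grey,r,40)[:2]:
        hull=cv2.convexHull(x[2].astype(np.float32));print(round(x[0]),cv2.approxPolyDP(hull,1.5,True)[:,0].tolist())
for z,p in((.02,(354.9,190)),(.02,(426.6,202.6))): print(plane(T,p,z))
```

```text
T [[142, 149, 153], [142, 150, 154], [91, 86, 82]]
S [[165, 173, 172], [97, 93, 83], [170, 175, 175]]
padT (array([388.8652, 173.2509]), array([[379.6545, 180.8305],
       [383.9073, 162.4017],
       [398.0758, 165.6713],
       [393.823 , 184.1002]]), array([[385.4167, 163.9167],
       [397.25  , 166.0833],
       [392.75  , 182.5833],
       [380.9167, 180.9167]]))
padS (array([349.3514, 302.3864]), array([[334.458 , 300.3842],
       [358.8042, 290.7044],
       [364.2449, 304.3886],
       [339.8987, 314.0684]]), array([[359.5833, 292.75  ],
       [360.5833, 305.25  ],
       [345.75  , 311.5833],
       [338.0833, 309.4167],
       [337.4167, 302.5833],
       [341.0833, 297.75  ],
       [354.9167, 292.25  ]]))
ctr (array([ 0.5569, -0.13  ,  0.0556]), np.float64(1.3740385633528924))
935 [[370.375, 131.875], [443.875, 146.125], [425.625, 201.875], [354.375, 189.625], [358.375, 166.625]]
[ 0.5223 -0.0582  0.02  ]
[ 0.4917 -0.2276  0.02  ]
```

Everything agrees: pad centre about (0.557,-0.130,0.055), yaw about -10.5°, and sensor origin about (0.613,0.216) with yaw 98.3°. Next step is a helper for the moves, then lift and approach.

```bash
cat >> h.py <<'E'
from scipy.spatial.transform import Rotation as Ro
def Rp(yaw,pitch=0): # frame with x up-slope
    return (Ro.from_euler("z",yaw,degrees=True)*Ro.from_euler("y",-pitch,degrees=True)).as_matrix()
F=np.diag([-1,1,-1.])
SENS=(np.array([.613,.216,0]),Rp(98.3))
CR=(np.array([.5575,-.130,.0543]),Rp(-10.5,30))
def pose(fr,off,rot=None):
    return fr[0]+fr[1]@np.array(off,float),fr[1]@F
def to(p,R,cur=None):
    "shift and turn in tool axes from cur (p,R) or the measured pose"
    if cur is None:
        from workcell import env, read_camera
        s=env.get_state();w,x,y,z=s["orientation"];cur=(s["tcp_pos"],Ro.from_quat([x,y,z,w]).as_matrix())
    return np.round(cur[1].T@(p-cur[0]),4),np.round(Ro.from_matrix(cur[1].T@R).as_rotvec(),3)
E
python3 nudge.py '[[[0, 0, -0.05], [0, 0, 0]], [[0, 0, -0.1], [0, 0, 0]], [[0, 0, -0.1], [0, 0, 0]]]' 0.05 20
python3 -c "
from h import *
print(to(*pose(SENS,[0,0,.2])));print(to(*pose(SENS,[0,0,.08])))"
```

```text
clock: 0.48
tcp_pos: [0.1775, 0.5484, 0.3573]
orientation: [0.001, 0.156, 0.988, 0.003]
wrist_force: [0.8, 0.5, -0.4]
finger_gap: 0.0502
grip_force: 0.0
(array([-0.5164, -0.1834,  0.1566]), array([ 0.003,  0.008, -2.028]))
(array([-0.5163, -0.1842,  0.2766]), array([ 0.003,  0.008, -2.028]))
```

```bash
python3 nudge.py '[[[-0.06, -0.02, 0.01], [0, 0, -0.18]], [[-0.12, -0.04, 0.02], [0, 0, -0.36]], [[-0.18, -0.06, 0.04], [0, 0, -0.54]], [[-0.24, -0.08, 0.06], [0, 0, -0.72]], [[-0.29, -0.105, 0.08], [0, 0, -0.9]], [[-0.35, -0.125, 0.1], [0, 0, -1.08]], [[-0.41, -0.145, 0.12], [0, 0, -1.26]], [[-0.46, -0.165, 0.14], [0, 0, -1.44]]]'
python3 -c "
from h import *
print(to(*pose(SENS,[0,0,.08])))"
```

```text
clock: 1.48
tcp_pos: [0.5379, 0.2686, 0.2234]
orientation: [-0.001, -0.525, 0.851, 0.0]
wrist_force: [0.2, 1.2, -0.2]
finger_gap: 0.0499
grip_force: 0.0
(array([ 0.0132, -0.0909,  0.1434]), array([ 0.001, -0.   , -0.609]))
```

```bash
python3 nudge.py '[[[0.003, -0.03, 0.04], [0, 0, -0.18]], [[0.008, -0.06, 0.08], [0, 0, -0.36]], [[0.012, -0.08, 0.12], [0, 0, -0.54]], [[0.0132, -0.0909, 0.1434], [0, 0, -0.609]], [[0.0132, -0.0909, 0.1434], [0, 0, -0.609]]]'
python3 - <<'E'
from h import *
from workcell import env, read_camera
np.set_printoptions(precision=4,suppress=True)
print(to(*pose(SENS,[0,0,.08])),env.get_state()["joint_pos"])
ims=[]
for n,r in(("top",(195,110,295,185)),("side",(275,150,365,218))):
    c=read_camera(n);np.savez(n+"1.npz",**c)
    ims.append(cv2.resize(c["image"][r[1]:r[3],r[0]:r[2]],(400,300),interpolation=cv2.INTER_CUBIC))
cv2.imwrite("pics/pre1.png",np.hstack(ims)[:,:,::-1])
E
```

```text
clock: 2.1
tcp_pos: [0.6099, 0.2158, 0.078]
orientation: [0.003, 0.754, -0.657, -0.002]
wrist_force: [0.1, 0.0, -0.6]
finger_gap: 0.05
grip_force: 0.0
(array([ 0.0002, -0.003 , -0.002 ]), array([ 0.007, -0.   , -0.009])) [ 0.2161  0.552  -0.0281  0.9976  0.0001 -1.491 ]
```

View pics/pre1.png

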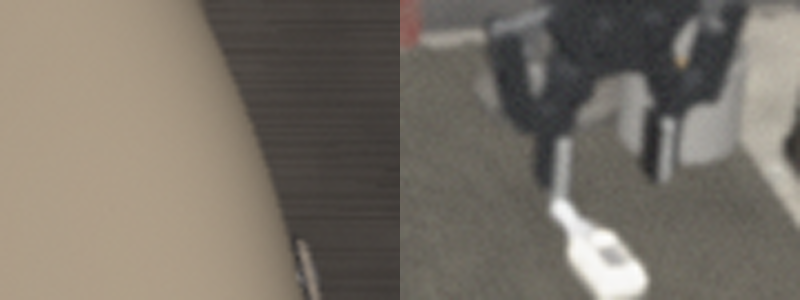

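The arm hides the sensor in the top view. The side view shows the open fingers above it, with the sensor at about (335,207), so I'll descend.

```bash
python3 nudge.py '[[[0, 0, 0.025], [0, 0, 0]], [[0, 0, 0.045], [0, 0, 0]], [[0, 0, 0.052], [0, 0, 0]], [[0, 0, 0.052], [0, 0, 0]], [[0, 0, 0.052], [0, 0, 0]]]'
python3 - <<'E'
from h import *
from workcell import env, read_camera
print(to(*pose(SENS,[0,0,.028])))
r=(290,165,350,225)
c=read_camera("side");np.savez("side2.npz",**c)
cv2.imwrite("pics/pre2.png",cv2.resize(c["image"][r[1]:r[3],r[0]:r[2]],(480,480),interpolation=cv2.INTER_CUBIC)[:,:,::-1])
E
```

```text
clock: 2.82
tcp_pos: [0.613, 0.2174, 0.0313]
orientation: [-0.001, 0.754, -0.656, 0.001]
wrist_force: [0.1, -0.3, 0.4]
finger_gap: 0.0499
grip_force: 0.0
(array([0.0014, 0.0002, 0.0033]), array([-0.002,  0.   , -0.006]))
```

View pics/pre2.png

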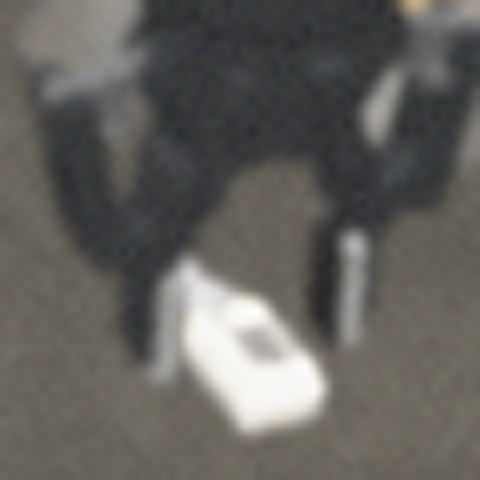

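The side view shows the pads straddling the housing. The tips at (310,212) and (333,208) have their midpoint on the housing centre (321,210). I'll go down a little further and close with 20 N.

```bash
python3 nudge.py '[[[0.001, 0, 0.002], [0, 0, 0]], [[0.001, 0, 0.004], [0, 0, 0]], [[0.001, 0, 0.004], [0, 0, 0]]]'; python3 nudge.py '[[[0, 0, 0], [0, 0, 0]], [[0, 0, 0], [0, 0, 0]], [[0, 0, 0], [0, 0, 0]], [[0, 0, 0], [0, 0, 0]], [[0, 0, 0], [0, 0, 0]], [[0, 0, 0], [0, 0, 0]]]' 0.015 20
```

```text
clock: 3.25
tcp_pos: [0.6121, 0.2159, 0.0256]
orientation: [0.0, 0.754, -0.657, -0.0]
wrist_force: [0.2, 0.2, 0.2]
finger_gap: 0.0498
grip_force: 0.0
clock: 4.0
tcp_pos: [0.6124, 0.2161, 0.026]
orientation: [-0.0, 0.754, -0.657, 0.0]
wrist_force: [0.6, -0.8, 0.2]
finger_gap: 0.0256
grip_force: 20.3
```

```bash
python3 nudge.py '[[[0, 0, -0.02], [0, 0, 0]], [[0, 0, -0.06], [0, 0, 0]], [[0, 0, -0.11], [0, 0, 0]], [[0, 0, -0.16], [0, 0, 0]], [[0, 0, -0.16], [0, 0, 0]]]'
python3 -c "
from h import *
print(to(*pose(CR,[0,0,.12])))
print(to(CR[0]+[-.1,.02,.16],Rp(-10.5)@F))"
```

```text
clock: 4.62
tcp_pos: [0.6149, 0.2167, 0.1912]
orientation: [-0.004, 0.754, -0.656, 0.003]
wrist_force: [0.1, -0.1, -1.1]
finger_gap: 0.0256
grip_force: 20.2
(array([0.3165, 0.1619, 0.0312]), array([ 0.488, -0.347,  1.844]))
(array([ 0.3018,  0.2008, -0.0252]), array([-0.005,  0.009,  1.893]))
```

```bash
python3 nudge.py '[[[0.02, 0.015, -0.005], [0, 0, 0.12]], [[0.06, 0.04, -0.01], [0, 0, 0.3]], [[0.1, 0.065, -0.015], [0, 0, 0.48]], [[0.14, 0.09, -0.02], [0, 0, 0.66]], [[0.18, 0.12, -0.025], [0, 0, 0.84]], [[0.22, 0.145, -0.025], [0, 0, 1.02]], [[0.25, 0.165, -0.025], [0, 0, 1.2]], [[0.27, 0.18, -0.025], [0, 0, 1.34]]]'
python3 -c "
from h import *
print(to(*pose(CR,[0,0,.12])))
print(to(CR[0]+[-.07,.02,.14],Rp(-10.5)@F))"
```

```text
clock: 5.62
tcp_pos: [0.4697, -0.0774, 0.2097]
orientation: [-0.001, -0.18, 0.984, 0.0]
wrist_force: [0.8, 0.1, 0.8]
finger_gap: 0.0256
grip_force: 20.2
(array([-0.0122, -0.0493,  0.0514]), array([ 0.144, -0.512,  0.533]))
(array([-0.0051, -0.0368,  0.0153]), array([ 0.001, -0.002,  0.546]))
```

```bash
python3 nudge.py '[[[-0.002, -0.012, 0.01], [0.03, -0.1, 0.11]], [[-0.004, -0.024, 0.02], [0.06, -0.2, 0.22]], [[-0.007, -0.034, 0.03], [0.09, -0.3, 0.33]], [[-0.01, -0.042, 0.042], [0.12, -0.4, 0.44]], [[-0.0122, -0.0493, 0.0514], [0.144, -0.512, 0.533]], [[-0.0122, -0.0493, 0.0514], [0.144, -0.512, 0.533]], [[-0.0122, -0.0493, 0.0514], [0.144, -0.512, 0.533]]]'
python3 - <<'E'
from h import *
from workcell import env, read_camera
print(to(*pose(CR,[0,0,.12])),env.get_state()["joint_pos"])
ims=[]
for n,r in(("top",(340,110,440,210)),("side",(290,220,420,350))):
    c=read_camera(n);np.savez(n+"3.npz",**c)
    ims.append(cv2.resize(c["image"][r[1]:r[3],r[0]:r[2]],(400,400),interpolation=cv2.INTER_CUBIC))
cv2.imwrite("pics/carry3.png",np.hstack(ims)[:,:,::-1])
E
```

```text
clock: 6.5
tcp_pos: [0.5008, -0.118, 0.1599]
orientation: [0.258, 0.084, 0.962, -0.023]
wrist_force: [0.6, 0.4, -0.5]
finger_gap: 0.0253
grip_force: 20.2
(array([ 0.0027, -0.0015,  0.0005]), array([0.003, 0.001, 0.007])) [-0.46596752 -0.09120882 -0.80438055  0.35148637  0.14291787 -0.25392237]
```

View pics/carry3.png

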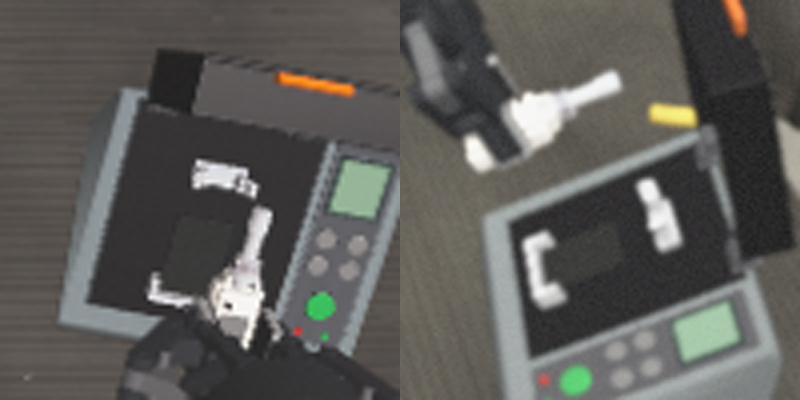

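The sensor is held level with the slope. Its valve tip is at about (406,162.5) in the top view and (360,246) in the side view. I'll compare that with where the tip should be.

Run:
```python
from h import *
from workcell import env, read_camera
np.set_printoptions(precision=4,suppress=True)
T,S=load("top3"),load("side3")
s=env.get_state();w,x,y,z=s["orientation"];R=Ro.from_quat([x,y,z,w]).as_matrix();p=s["tcp_pos"]
exp=p+R@[-.063,0,.026-.0095]
print("pred tip",exp,proj(T,exp),proj(S,exp))
m=[]
for n,c,r in(("T",T,(390,155,415,192)),("S",S,(325,238,366,276))):
    for b in blobs(c,lambda h:(h[...,1]<60)&(h[...,2]>140),r,8)[:1]:
        q=b[2];far=q[np.argmin(q[:,1])] if n=="T" else q[np.argmax(q[:,0])]
        h=b[1];d=np.linalg.norm(q-h,axis=1);t=q[d>d.max()-1.5].mean(0);print(n,b[0],h,far,t);m.append(t)
X,e=tri(T,m[0],S,m[1]);print("meas tip",X,e,"err in tool axes",R.T@(X-exp))
# axis direction in cradle frame, from tip and a valve root
print("tip in cradle",CR[1].T@(X-CR[0]))
# fork gap centre & ledge in cradle frame
for nm,a,b in(("fork",(395.07,153.76),(373.97,289.7)),):
    T0,S0=load("top0"),load("side0");Y,_=tri(T0,a,S0,b);print(nm,CR[1].T@(Y-CR[0]))
for a,b in(((377.6,184.8),(330.8,297.8)),((395.9,187.7),(336.6,319.6))):
    Y,_=tri(T0,a,S0,b);print("ledge",CR[1].T@(Y-CR[0]))
# fork/ledge points seen from top cast onto face-parallel planes
n=CR[1][:,2]
for p_,hh in(((395.07,153.76),.009),((377.6,184.8),.006),((395.9,187.7),.006),((388.865,173.25),0)):
    o,d=ray(T0,p_);P=o+d*((CR[0]+hh*n-o)@n)/(d@n);print(p_,CR[1].T@(P-CR[0]))
for p_,hh in(((373.97,289.7),.009),((330.8,297.8),.006),((336.6,319.6),.006),((349.35,302.39),0)):
    o,d=ray(S0,p_);P=o+d*((CR[0]+hh*n-o)@n)/(d@n);print("S",p_,CR[1].T@(P-CR[0]))
```

```text
pred tip [ 0.5639 -0.1294  0.1784] [[405.4249 159.6605]] [[361.7102 245.0896]]
T 219.34375 [400.2804 179.7573] [403.875 161.625] [405.495 162.285]
S 428.90625 [339.8625 255.1772] [361.625 248.375] [360.6089 244.996 ]
meas tip [ 0.5601 -0.1297  0.1791] 3.2712386980442516 err in tool axes [ 0.0028 -0.001  -0.0024]
tip in cradle [0.0646 0.0008 0.1068]
fork [0.0483 0.0002 0.0067]
ledge [-0.0289  0.0193  0.0091]
ledge [-0.0294 -0.0252  0.0014]
(395.07, 153.76) [0.0488 0.0007 0.009 ]
(377.6, 184.8) [-0.0312  0.0186  0.006 ]
(395.9, 187.7) [-0.0302 -0.024   0.006 ]
(388.865, 173.25) [-0.001  -0.0005  0.    ]
S (373.97, 289.7) [ 0.0488 -0.0022  0.009 ]
S (330.8, 297.8) [-0.0289  0.0221  0.006 ]
S (336.6, 319.6) [-0.0253 -0.0303  0.006 ]
S (349.35, 302.39) [0.0005 0.001  0.    ]
```

The held sensor sits about 2 mm down-slope of nominal, so I'll shift 3 mm up-slope. Fork and ledge match the cradle frame, so I'll go down to just above the cradle.

```bash
python3 nudge.py '[[[-0.003, 0, 0.015], [0, 0, 0]], [[-0.003, 0, 0.035], [0, 0, 0]], [[-0.003, 0, 0.055], [0, 0, 0]], [[-0.003, 0, 0.068], [0, 0, 0]], [[-0.003, 0, 0.074], [0, 0, 0]], [[-0.003, 0, 0.074], [0, 0, 0]], [[-0.003, 0, 0.074], [0, 0, 0]]]'
python3 - <<'E'
from h import *
from workcell import env, read_camera
print(to(*pose(CR,[.003,0,.026])))
ims=[]
for n,r in(("top",(360,130,435,205)),("side",(310,255,400,345))):
    c=read_camera(n);np.savez(n+"4.npz",**c)
    ims.append(cv2.resize(c["image"][r[1]:r[3],r[0]:r[2]],(400,400),interpolation=cv2.INTER_CUBIC))
cv2.imwrite("pics/low4.png",np.hstack(ims)[:,:,::-1])
E
```

```text
clock: 7.48
tcp_pos: [0.5397, -0.1249, 0.0975]
orientation: [0.259, 0.085, 0.962, -0.023]
wrist_force: [-0.4, 0.5, 0.1]
finger_gap: 0.0255
grip_force: 20.2
(array([ 0.0027, -0.0018,  0.0206]), array([0.003, 0.002, 0.006]))
```

View pics/low4.png

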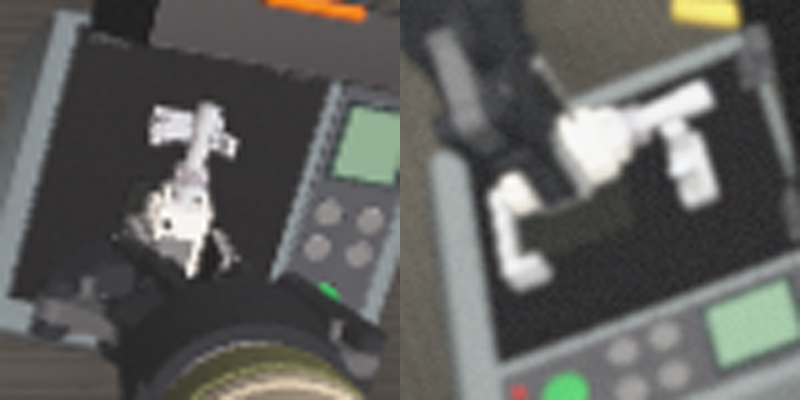

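The sensor hovers over the cradle with its valve above the fork. The measured pose is about 3 mm too far up-slope and 1.5 mm off in y. I'll correct that first, then go down in small steps while watching the force.

```bash
python3 nudge.py '[[[0.0035, -0.0015, 0], [0, 0, 0]], [[0.0035, -0.0015, 0.006], [0, 0, 0]], [[0.0035, -0.0015, 0.013], [0, 0, 0]], [[0.0035, -0.0015, 0.013], [0, 0, 0]], [[0.0035, -0.0015, 0.013], [0, 0, 0]]]'
python3 - <<'E'
from h import *
from workcell import env, read_camera
np.set_printoptions(precision=4,suppress=True)
d=[]
for i in range(4):
    s=env.get_state();w,x,y,z=s["orientation"];R=Ro.from_quat([x,y,z,w]).as_matrix()
    T=read_camera("top");d.append(CR[1].T@(s["tcp_pos"]-CR[0]))
S=read_camera("side");np.savez("top5",**T);np.savez("side5",**S)
print("tcp in cradle",np.mean(d,0),np.std(d,0),Ro.from_matrix(CR[1].T@R@F).as_rotvec())
m=[]
for n,c,r in(("T",T,(385,140,425,180)),("S",S,(345,262,388,300))):
  im=c["image"][r[1]:r[3],r[0]:r[2]]
  m.append(cv2.resize(im,(400,400 if n=="T" else 353),interpolation=cv2.INTER_CUBIC))
m[1]=cv2.copyMakeBorder(m[1],0,47,0,0,cv2.BORDER_CONSTANT)
cv2.imwrite("pics/low5.png",np.hstack(m)[:,:,::-1])
E
```

```text
clock: 8.2
tcp_pos: [0.5427, -0.1269, 0.0837]
orientation: [0.258, 0.085, 0.962, -0.023]
wrist_force: [0.2, 0.6, -0.1]
finger_gap: 0.0256
grip_force: 20.2
tcp in cradle [0.0017 0.0004 0.0332] [0.0001 0.     0.0001] [ 0.0028 -0.002   0.0061]
```

View pics/low5.png

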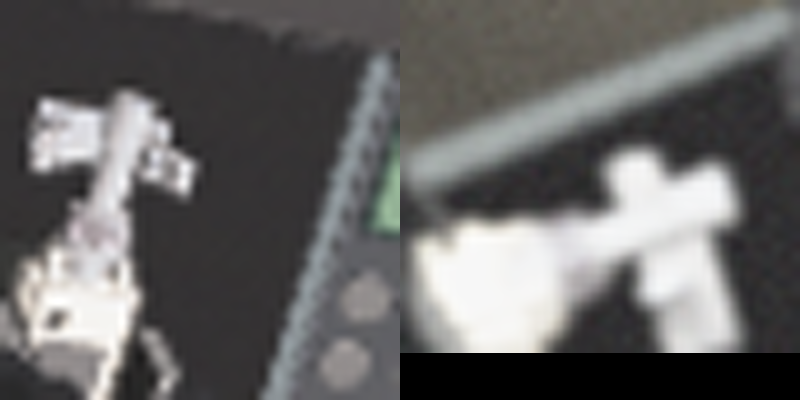

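The valve is centred over the fork gap (valve x≈118, fork centre ≈113 in the crop, with about 10 px of parallax). I'll continue down gently.

```bash
python3 nudge.py '[[[0, 0, 0.002], [0, 0, 0]], [[0, 0, 0.004], [0, 0, 0]], [[0, 0, 0.004], [0, 0, 0]]]';python3 nudge.py '[[[0, 0, 0.001], [0, 0, 0]], [[0, 0, 0.002], [0, 0, 0]], [[0, 0, 0.002], [0, 0, 0]]]'
```

```text
clock: 8.82
tcp_pos: [0.5446, -0.1272, 0.0803]
orientation: [0.259, 0.085, 0.962, -0.023]
wrist_force: [0.4, 0.3, -1.3]
finger_gap: 0.0254
grip_force: 20.2
clock: 9.2
tcp_pos: [0.5457, -0.1274, 0.0787]
orientation: [0.259, 0.085, 0.962, -0.023]
wrist_force: [0.9, -0.1, -0.4]
finger_gap: 0.0254
grip_force: 20.2
```

```bash
for i in 1 2; do python3 nudge.py '[[[0, 0, 0.0005], [0, 0, 0]], [[0, 0, 0.001], [0, 0, 0]], [[0, 0, 0.001], [0, 0, 0]]]'|egrep 'tcp|wrist'; done; python3 -c "
from h import *
from workcell import env, read_camera
print(CR[1].T@(env.get_state()['tcp_pos']-CR[0]))"
```

```text
tcp_pos: [0.5461, -0.1275, 0.0779]
wrist_force: [0.9, 1.2, -1.5]
tcp_pos: [0.5466, -0.1276, 0.077]
wrist_force: [-0.9, 0.2, 2.2]
[0.00170781 0.00037081 0.02526799]
```

```bash
for i in 1; do python3 nudge.py '[[[0, 0, 0.0005], [0, 0, 0]], [[0, 0, 0.001], [0, 0, 0]], [[0, 0, 0.001], [0, 0, 0]]]'|egrep 'tcp|wrist'; done; python3 -c "
from h import *
from workcell import env, read_camera
f=[]
for i in range(3):
    s=env.get_state();f.append(CR[1].T@s['wrist_force']);read_camera('side')
print(np.round(f,1),CR[1].T@(s['tcp_pos']-CR[0]))"
```

```text
tcp_pos: [0.5471, -0.1277, 0.0762]
wrist_force: [-2.8, -0.0, 3.6]
[[-0.5 -0.5  4.5]
 [-0.9  0.4  4.5]
 [-1.3 -0.   5.5]] [0.00175681 0.00035952 0.02429797]
```

Contact now reads about 5 N along the normal with roughly 1.5 mm of pad compression and no side force. I'll check the seated tip numerically before letting go.

Run:
```python
from h import *
from workcell import env, read_camera
np.set_printoptions(precision=4,suppress=True)
T=read_camera("top");S=read_camera("side");np.savez("top6",**T);np.savez("side6",**S)
T0,S0=load("top0"),load("side0")
X=CR[0]+CR[1]@[.063,0,.0085]
print("expected tip px",proj(T,X),proj(S,X))
# change vs empty cradle beyond the fork
for n,c,c0,r in(("T",T,T0,(385,136,412,175)),("S",S,S0,(350,262,395,312))):
    d=(np.abs(c["image"].astype(int)-c0["image"]).sum(2)>90).astype(np.uint8)[r[1]:r[3],r[0]:r[2]]
    n_,l,st,ce=cv2.connectedComponentsWithStats(d)
    for i in range(1,n_):
        if st[i,4]>5:print(n,st[i],ce[i]+[r[0],r[1]])
    print("\n".join("".join(".#"[v] for v in row) for row in d))
```

```text
expected tip px [[397.148  147.6514]] [[381.691  285.7298]]
T [  0  12  17  27 215] [392.7442 165.1349]
...........................
...........................
...........................
...........................
...........................
...........................
...........................
...........................
...........................
...........................
...........................
...........................
...........###.............
..........#####............
..........#####............
.........##.###............
.........##................
.........##................
.........##................
.........#.................
.........##................
........####...............
........####...............
......######...............
.......######..............
......#######..............
....########...............
....#########..............
..###########..............
.############..............
.############..............
.#############.............
##############.............
#############..............
#############..............
###############.
[... 1778 characters left out ...]
..........
##################...........................
#################............................
################.............................
################.............................
###############..............................
##############...............................
.############................................
.############................................
..##########.................................
..########...................................
...#####.....................................
...####......................................
...###.......................................
.............................................
.............................................
```

The tip sits at (397,148) in the top view and (383,285.5) in the side view, as expected for a seated sensor. I'll release and back off along the normal.

```bash
python3 nudge.py '[[[0, 0, -0.0008], [0, 0, 0]], [[0, 0, -0.0008], [0, 0, 0]]]'; python3 nudge.py '[[[0, 0, 0], [0, 0, 0]], [[0, 0, 0], [0, 0, 0]], [[0, 0, 0], [0, 0, 0]], [[0, 0, 0], [0, 0, 0]]]' 0.05; python3 nudge.py '[[[0, 0, -0.005], [0, 0, 0]], [[0, 0, -0.015], [0, 0, 0]], [[0, 0, -0.035], [0, 0, 0]], [[0, 0, -0.065], [0, 0, 0]], [[0.03, 0, -0.1], [0, 0, 0]], [[0.06, 0, -0.14], [0, 0, 0]], [[0.09, 0, -0.17], [0, 0, 0]], [[0.09, 0, -0.17], [0, 0, 0]]]'
python3 - <<'E'
from h import *
from workcell import env, read_camera
np.set_printoptions(precision=4,suppress=True)
T=read_camera("top");S=read_camera("side");np.savez("top7",**T);np.savez("side7",**S)
a,b=blobs(T,orange,(350,100,460,205)),blobs(S,orange,(370,190,430,375))
X,e=tri(T,a[0][1],S,b[0][1]);H=CR[0]+CR[1]@[.082,0,-.002];v=CR[1].T@(X-H)
print("tab",X,e,"rel hinge in cradle",v,"r",np.hypot(v[0],v[2]))
im=np.hstack([cv2.resize(T["image"][110:210,345:445],(400,400),interpolation=cv2.INTER_CUBIC),cv2.resize(S["image"][195:345,300:450],(400,400),interpolation=cv2.INTER_CUBIC)])
cv2.imwrite("pics/rel7.png",im[:,:,::-1])
E
```

```text
clock: 10.82
tcp_pos: [0.5468, -0.1277, 0.0769]
orientation: [0.259, 0.085, 0.962, -0.023]
wrist_force: [-2.4, 0.6, 1.9]
finger_gap: 0.0257
grip_force: 20.6
clock: 11.32
tcp_pos: [0.5468, -0.1276, 0.0768]
orientation: [0.259, 0.085, 0.962, -0.023]
wrist_force: [0.2, -0.1, 0.4]
finger_gap: 0.0496
grip_force: 0.0
clock: 12.32
tcp_pos: [0.3843, -0.0983, 0.1799]
orientation: [0.26, 0.086, 0.962, -0.024]
wrist_force: [1.1, 0.1, -0.3]
finger_gap: 0.0503
grip_force: 0.0
tab [ 0.6099 -0.1405  0.2262] 0.9436924851085778 rel hinge in cradle [ 0.0502 -0.0008  0.1242] r 0.13395869506476255
```

View pics/rel7.png

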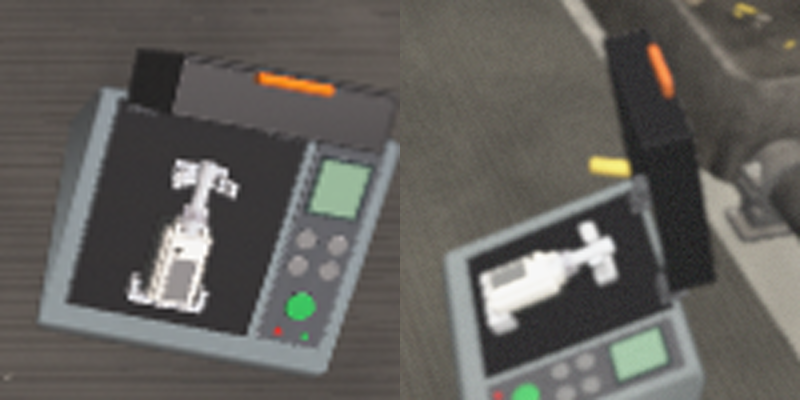

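The sensor lies seated in the U of the ledge with its valve in the fork, around (390,162) in the top view. The lid angle comes out at about 1.74 rad. Next I'll shut the fingers, pass over the lid, drop behind it and draw it forward.

```bash
python3 nudge.py '[[[0, 0, -0.005], [0, 0, 0]], [[0, 0, -0.005], [0, 0, 0]], [[0, 0, -0.005], [0, 0, 0]]]' 0
cat >> h.py <<'E'
def tcp_for(th,s=.105,mx=0,mz=0):
    c,n=np.cos(th),np.sin(th)
    return np.array([.082-s*c+.028*n+.011+mx,0,-.002+s*n+.028*c+.022+mz])
E
python3 -c "
from h import *
from workcell import env, read_camera
print(CR[1].T@(env.get_state()['tcp_pos']-CR[0]))
print(to(*pose(CR,[.165,0,.195])))
for t in np.arange(1.75,-.01,-.25): print(round(t,2),np.round(tcp_for(t),4))"
```

```text
clock: 12.8
tcp_pos: [0.3839, -0.0984, 0.1828]
orientation: [0.258, 0.085, 0.962, -0.023]
wrist_force: [-0.7, 0.6, -0.6]
finger_gap: 0.0001
grip_force: 0.0
[-0.08853322 -0.00058045  0.19949031]
(array([-0.2535, -0.001 ,  0.0047]), array([0.003, 0.001, 0.006]))
1.75 [0.1393 0.     0.1183]
1.5 [0.1135 0.     0.1267]
1.25 [0.0865 0.     0.1285]
1.0 [0.0598 0.     0.1235]
0.75 [0.0353 0.     0.1121]
0.5 [0.0143 0.     0.0949]
0.25 [-0.0018  0.      0.0731]
0.0 [-0.012  0.     0.048]
```

```bash
python3 nudge.py '[[[-0.03, 0, -0.005], [0, 0, 0]], [[-0.07, 0, -0.005], [0, 0, 0]], [[-0.11, 0, -0.005], [0, 0, 0]], [[-0.15, 0, -0.005], [0, 0, 0]], [[-0.19, -0.001, -0.002], [0, 0, 0]], [[-0.23, -0.001, 0], [0, 0, 0]], [[-0.254, -0.001, 0.003], [0, 0, 0]], [[-0.254, -0.001, 0.003], [0, 0, 0]]]'; python3 nudge.py '[[[0, 0, 0], [0, 0, 0]], [[0, 0, 0], [0, 0, 0]]]'
python3 -c "
from h import *
from workcell import env, read_camera
np.set_printoptions(precision=4,suppress=True)
s=env.get_state();print(CR[1].T@(s['tcp_pos']-CR[0]),s['joint_pos'])
a,b=blobs(read_camera('top'),orange,(350,100,460,205)),blobs(read_camera('side'),orange,(370,190,430,375))
print([x[:2] for x in a],[x[:2] for x in b])
print(to(*pose(CR,[.165,0,.12])))"
```

```text
clock: 13.8
tcp_pos: [0.6031, -0.1386, 0.3078]
orientation: [0.259, 0.085, 0.962, -0.023]
wrist_force: [-0.3, 0.4, -0.2]
finger_gap: 0.0001
grip_force: 0.0
clock: 14.05
tcp_pos: [0.6002, -0.1379, 0.3069]
orientation: [0.258, 0.085, 0.962, -0.023]
wrist_force: [0.3, 0.2, -0.2]
finger_gap: -0.0003
grip_force: 0.0
[0.1639 0.0001 0.197 ] [-0.4085 -0.0072 -0.3404  0.7255  0.115  -0.2017]
[] [(75.28125, array([397.4401, 220.4963]))]
(array([-0.0004, -0.0001,  0.0774]), array([0.003, 0.001, 0.006]))
```

```bash
python3 nudge.py '[[[0, 0, 0.02], [0, 0, 0]], [[0, 0, 0.04], [0, 0, 0]], [[0, 0, 0.06], [0, 0, 0]], [[0, 0, 0.077], [0, 0, 0]], [[0, 0, 0.077], [0, 0, 0]]]'; python3 nudge.py '[[[0.008, 0, 0], [0, 0, 0]], [[0.015, 0, 0], [0, 0, 0]], [[0.022, 0, 0], [0, 0, 0]], [[0.03, 0, 0], [0, 0, 0]], [[0.03, 0, 0], [0, 0, 0]]]'
python3 -c "
from h import *
from workcell import env, read_camera
np.set_printoptions(precision=4,suppress=True)
s=env.get_state();print(CR[1].T@(s['tcp_pos']-CR[0]),CR[1].T@s['wrist_force'])
print([x[:2] for x in blobs(read_camera('side'),orange,(340,190,430,375))])"
```

```text
clock: 14.78
tcp_pos: [0.6387, -0.1449, 0.2395]
orientation: [0.257, 0.085, 0.962, -0.023]
wrist_force: [-0.8, -0.3, 0.3]
finger_gap: 0.0002
grip_force: 0.0
clock: 15.4
tcp_pos: [0.6129, -0.1403, 0.2259]
orientation: [0.258, 0.085, 0.962, -0.023]
wrist_force: [0.7, 0.1, -0.7]
finger_gap: -0.0001
grip_force: 0.0
[ 0.1346 -0.      0.1204] [ 0.2666  0.2527 -0.908 ]
[(42.4375, array([388.5238, 225.4838]))]
```

```bash
python3 nudge.py '[[[0.01, 0, -0.004], [0, 0, 0]], [[0.0205, 0, -0.0067], [0, 0, 0]], [[0.034, 0, -0.0085], [0, 0, 0]], [[0.0475, 0, -0.0085], [0, 0, 0]], [[0.061, 0, -0.0065], [0, 0, 0]], [[0.074, 0, -0.0035], [0, 0, 0]], [[0.074, 0, -0.0035], [0, 0, 0]]]'
python3 -c "
from h import *
from workcell import env, read_camera
np.set_printoptions(precision=4,suppress=True)
s=env.get_state();print(CR[1].T@(s['tcp_pos']-CR[0]),CR[1].T@s['wrist_force'])
T=read_camera('top');S=read_camera('side')
a,b=blobs(T,orange,(340,100,460,225)),blobs(S,orange,(310,190,430,375));print([x[:2] for x in a],[x[:2] for x in b])
"
```

```text
clock: 16.32
tcp_pos: [0.5474, -0.1285, 0.1904]
orientation: [0.257, 0.085, 0.962, -0.023]
wrist_force: [-0.6, 1.0, -1.0]
finger_gap: 0.0002
grip_force: 0.0
[ 0.0592 -0.0003  0.123 ] [-1.173   0.8871 -0.5334]
[] [(124.53125, array([335.8702, 248.5393]))]
```

```bash
cat >> h.py <<'E'
def lid_angle():
    from workcell import env, read_camera
    S=read_camera("side");b=blobs(S,orange,(300,180,430,375))[0]
    o,d=ray(S,b[1]);n=CR[1][:,1];P=o+d*((CR[0]-o)@n)/(d@n)
    v=CR[1].T@(P-CR[0])-[.082,0,-.002]
    return np.arctan2(v[2],-v[0])-.21,np.hypot(v[0],v[2]),b[0],b[1]
def stat():
    from workcell import env, read_camera
    s=env.get_state();print("tcp_c",np.round(CR[1].T@(s["tcp_pos"]-CR[0]),4),"f_c",np.round(CR[1].T@s["wrist_force"],1));print("lid",lid_angle())
E
python3 -c "
from h import *
stat()"
```

```text
tcp_c [ 0.0615 -0.0006  0.1235] f_c [0.  0.6 0. ]
lid (np.float64(0.9604624956943091), np.float64(0.13268623566407514), 124.59375, array([335.87869952, 248.55132305]))
```

```bash
python3 nudge.py '[[[0.012, 0, 0.005], [0, 0, 0]], [[0.0247, 0, 0.0114], [0, 0, 0]], [[0.036, 0, 0.02], [0, 0, 0]], [[0.0457, 0, 0.0286], [0, 0, 0]], [[0.054, 0, 0.039], [0, 0, 0]], [[0.0618, 0, 0.0504], [0, 0, 0]], [[0.0618, 0, 0.0504], [0, 0, 0]]]'; python3 -c "
from h import *
stat()"; python3 nudge.py '[[[0.002, 0, 0.004], [0, 0, 0]], [[0.005, 0, 0.009], [0, 0, 0]], [[0.007, 0, 0.014], [0, 0, 0]], [[0.007, 0, 0.014], [0, 0, 0]]]'; python3 -c "
from h import *
stat()"
```

```text
clock: 17.35
tcp_pos: [0.5197, -0.1234, 0.1155]
orientation: [0.257, 0.085, 0.962, -0.023]
wrist_force: [0.3, -0.8, 0.5]
finger_gap: -0.0002
grip_force: 0.0
tcp_c [-0.0026 -0.0004  0.0722] f_c [ 0.6 -0.7  0.2]
lid (np.float64(0.21585722170123986), np.float64(0.13215030983490172), 112.09375, array([315.40780364, 292.32444708]))
clock: 17.9
tcp_pos: [0.5219, -0.124, 0.1012]
orientation: [0.258, 0.085, 0.962, -0.023]
wrist_force: [0.7, 0.9, -0.3]
finger_gap: 0.0001
grip_force: 0.0
tcp_c [-0.0078 -0.0006  0.0587] f_c [ 0.3  1.  -0.5]
lid (np.float64(0.08171911813925412), np.float64(0.13229082571104764), 102.03125, array([316.36420368, 299.79000766]))
```

```bash
python3 nudge.py '[[[0.001, 0, 0.003], [0, 0, 0]], [[0.002, 0, 0.006], [0, 0, 0]], [[0.002, 0, 0.006], [0, 0, 0]]]'|grep wrist; python3 -c "
from h import *
stat()"; python3 nudge.py '[[[0, 0, 0.001], [0, 0, 0]], [[0, 0, 0.002], [0, 0, 0]], [[0, 0, 0.002], [0, 0, 0]]]'|grep wrist; python3 -c "
from h import *
stat()";python3 nudge.py '[[[0, 0, 0.001], [0, 0, 0]], [[0, 0, 0.001], [0, 0, 0]]]'|grep wrist; python3 -c "
from h import *
stat()"
```

```text
wrist_force: [1.0, 0.9, 0.6]
tcp_c [-0.0094 -0.0007  0.0529] f_c [1.  1.  0.1]
lid (np.float64(0.024285018770145383), np.float64(0.13231882800279288), 97.9375, array([317.20873218, 302.85237184]))
wrist_force: [-0.1, 0.5, -0.0]
tcp_c [-0.0091 -0.0008  0.0511] f_c [-0.1  0.5  0.1]
lid (np.float64(0.00706629736553005), np.float64(0.1323496278549913), 96.34375, array([317.49609417, 303.75598713]))
wrist_force: [-0.1, 0.3, 0.0]
tcp_c [-0.009  -0.0008  0.0501] f_c [-0.1  0.2  0.1]
lid (np.float64(-0.0016982978095525236), np.float64(0.1322716060387556), 97.09375, array([317.70409559, 304.19996513]))
```

```bash
for i in 1 2; do python3 nudge.py '[[[0, 0, 0.0005], [0, 0, 0]], [[0, 0, 0.001], [0, 0, 0]], [[0, 0, 0.001], [0, 0, 0]]]'|grep wrist; python3 -c "
from h import *
stat()"; done
```

```text
wrist_force: [-0.3, 0.6, -0.8]
tcp_c [-0.0091 -0.0007  0.0491] f_c [-0.7  0.6 -0.5]
lid (np.float64(-0.01281167614188261), np.float64(0.1323250930855247), 96.375, array([317.88869974, 304.78050692]))
wrist_force: [-1.3, -0.1, 2.0]
tcp_c [-0.0092 -0.0008  0.0482] f_c [-0.1 -0.3  2.4]
lid (np.float64(-0.02160262011939046), np.float64(0.13234017297721487), 94.21875, array([318.05653676, 305.23351299]))
```

Force is starting to rise near the nominal shut height (TCP 48 mm). I'll take small steps to a firm but gentle stop.

```bash
for i in 1 2 ; do python3 nudge.py '[[[0, 0, 0.0005], [0, 0, 0]], [[0, 0, 0.0005], [0, 0, 0]], [[0, 0, 0.0005], [0, 0, 0]]]'|grep wrist; python3 -c "
from h import *
stat()"; done
```

```text
wrist_force: [-9.0, 2.0, 9.4]
tcp_c [-0.0091 -0.0008  0.0481] f_c [-3.3  0.3 12.7]
lid (np.float64(-0.022105729664063073), np.float64(0.13235903449493758), 94.8125, array([318.05611404, 305.26197539]))
wrist_force: [-11.6, 2.5, 14.7]
tcp_c [-0.0092 -0.0007  0.0479] f_c [-3.   0.3 18.6]
lid (np.float64(-0.02237565500692726), np.float64(0.1323446814581915), 94.375, array([318.06975717, 305.27370309]))
```

The lid has hit its hard stop at the nominal height. I'll retreat, check the tab and the rest of the scene, then hand in.

```bash
python3 nudge.py '[[[0, 0, -0.005], [0, 0, 0]], [[0, 0, -0.02], [0, 0, 0]], [[0, 0, -0.05], [0, 0, 0]], [[0.02, 0, -0.09], [0, 0, 0]], [[0.05, 0, -0.13], [0, 0, 0]], [[0.09, 0, -0.16], [0, 0, 0]], [[0.09, 0, -0.16], [0, 0, 0]], [[0.09, 0, -0.16], [0, 0, 0]]]'
python3 - <<'E'
from h import *
from workcell import env, read_camera
np.set_printoptions(precision=4,suppress=True)
stat()
T,S=read_camera("top"),read_camera("side")
a,b=blobs(T,orange,(340,100,460,225)),blobs(S,orange,(300,180,430,375))
X,e=tri(T,a[0][1],S,b[0][1]);print("tab in cradle",CR[1].T@(X-CR[0]),e)
T0,S0=load("top0"),load("side0")
for n,c,c0 in(("T",T,T0),("S",S,S0)):
    d=(np.abs(c["image"].astype(int)-c0["image"]).sum(2)>100).astype(np.uint8)
    k,l,st,ce=cv2.connectedComponentsWithStats(d);print(n,[s[:5].tolist() for s in st[1:] if s[4]>25])
E
```

```text
clock: 21.8
tcp_pos: [0.3715, -0.0978, 0.1847]
orientation: [0.26, 0.085, 0.962, -0.024]
wrist_force: [0.1, -0.1, 0.3]
finger_gap: 0.0001
grip_force: 0.0
tcp_c [-0.0983 -0.0022  0.2073] f_c [ 0.3 -0.   0.2]
lid (np.float64(-0.02067499256888844), np.float64(0.1323230728458654), 93.84375, array([318.0474, 305.1836]))
tab in cradle [-0.0487  0.      0.0232] 1.6369444206258799
T [[377, 123, 36, 18, 202], [409, 128, 20, 6, 54], [421, 141, 21, 8, 79], [213, 147, 38, 13, 297], [362, 147, 62, 53, 1851], [369, 249, 64, 57, 1049], [385, 308, 14, 24, 120], [398, 309, 43, 19, 172], [391, 320, 16, 26, 228], [371, 332, 58, 88, 2349], [432, 334, 41, 44, 895], [435, 357, 41, 28, 167], [0, 360, 64, 60, 1947], [216, 361, 46, 59, 426], [264, 363, 43, 57, 1556], [432, 382, 49, 38, 300], [221, 384, 27, 36, 142], [350, 402, 18, 18, 156], [299, 410, 24, 10, 146]]
S [[11, 0, 37, 25, 714], [65, 0, 9, 16, 84], [88, 0, 25, 19, 171], [79, 0, 163, 256, 10733], [57, 7, 8, 21, 88], [3, 15, 84, 157, 1231], [65, 19, 13, 58, 224], [92, 22, 18, 52, 332], [56, 31, 5, 18, 36], [49, 51, 38, 71, 788], [166, 120, 10, 9, 66], [86, 133, 14, 36, 87], [16, 135, 55, 48, 1591], [168, 162, 12, 10, 73], [0, 175, 32, 66, 1075], [87, 174, 28, 19, 142], [64, 176, 22, 27, 339], [21, 182, 47, 70, 2122], [308, 194, 23, 26, 299], [376, 209, 42, 96, 1645], [393, 211, 10, 20, 100], [198, 221, 8, 18, 68], [234, 233, 14, 27, 141], [314, 256, 70, 78, 2509]]
```

```bash
python3 -c "
from workcell import env, read_camera
print(env.hand_in())"
```

```text
the job is handed in; nothing more can be done
None
```

The metal-valve sensor lies seated in the cradle with its valve in the fork, and the clear lid is closed over it to its stop. I gripped it at about 20 N, set it down with about 5 N and let go only once it lay there. The lid took at most about 19 N, no bystander was touched as far as the images show, and I handed it in at about 22 s on the robot's clock (no verdict was returned).

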